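Fill the empty cells of the covered dye-jar crate

TASK

Two of the five cells of the covered jar crate are empty, but its cover hides which: feel in at the mouths to find them, then fill both with the two loose jars, sliding each one upright off the ledge into its cell until it is wholly under the cover. Leave the other things on the bench where they are.

Things in the scene. Friction and masses are not known exactly. Their poses are not given: they have to be found in the camera images.
- crate: plywood jar crate fixed to the bench: flat screwed-down cover, closed back and ends, open front facing the robot. 396 mm wide, 104 mm tall. Origin on the bench, midway across, straight below the cover's front edge; +x runs level into the cells (away from the robot), +y across to the left. Five equal cells, black inside, centre lines at y = -156, -78, 0, 78, 156 mm, each 72 mm wide inside between 6 mm partitions
- ledge_edge (a point): middle of the front top edge of the crate's floor board, at x = -110, y = 0, z = 12 mm in the crate's frame. The flat 12 mm thick board runs from here into the cells, so that its first 110 mm form an open ledge in front of the cover. The partitions begin at x = -4 mm, with low noses (40 mm high above the floor) standing out to x = -16 mm; the inner face of the back wall is at x = 72 mm
- cover_edge (a point): middle of the front top edge of the crate's cover, at x = 0, y = 0, z = 104 mm in the crate's frame. The cover is 6 mm thick (underside at z = 98 mm) and runs back from here to x = 84 mm
- mouth_right (a point): centre of the mouth of the rightmost cell (y = -156 mm), on its floor below the cover's front edge. Three of the five cells, different ones each time, hold a jar just like the loose ones, standing against the back or up to 3 mm short of it: its front is 5 to 8 mm behind the cover's front edge, out of sight from above. If pressed it slides back at most those 3 mm
- mouth_middle (a point): centre of the mouth of the middle cell (y = 0), on its floor below the cover's front edge. An empty cell is clear to the back wall, 72 mm in; a jar pushed right back has its centre 40 mm behind the cover's front edge.
- mouth_left (a point): centre of the mouth of the leftmost cell (y = 156 mm), on its floor below the cover's front edge
- jar_a: loose jar of leather dye, very dark brown opaque glass with a black screw cap, 64 mm in diameter, 80 mm tall, about 0.28 kg (0.2 to 0.4), standing upright on the bench; origin at the centre of its underside, z up along the jar; its yaw means nothing
- jar_b: loose jar of leather dye, very dark brown opaque glass with a black screw cap, 64 mm in diameter, 80 mm tall, about 0.28 kg (0.2 to 0.4), standing upright on the bench; origin at the centre of its underside, z up along the jar; its yaw means nothing (the second loose jar; either jar may go into either empty cell)
- spool: upright wooden spool of linen thread, 62 mm in diameter, 86 mm tall; a bystander; origin at the centre of its underside
- tin: low round metal tin, 85 mm over its lid, 58 mm tall; a bystander; origin at the centre of its underside
- brush: paste brush lying flat, 210 mm long, handle to its -x, less than 40 mm tall; a bystander; origin at the centre of its underside
- folder: white bone folder lying flat, about 168 x 26 x 6 mm, its length along its x; a bystander; origin at the centre of its underside
Mind the look-alikes: they are no part of the job. Leave any pink or turquoise look-alike of the jar_b alone.

How it is judged:
By the outcome, as a careful person would: the job done as asked, in the order asked, and still so for the second after the job is handed in, with the robot touching nothing.
It also fails if it takes over 72 s, if anything falls off the work surface, if the arm or the gripper's body presses on something with over 40 N, if the wrist force passes 120 N, or if a joint passes its speed limit or range.

ROBOT

A 6-joint arm with a two-finger parallel gripper is mounted at the origin on the work surface. World frame = base frame: x ahead of the robot, y to its left, z up, the work surface at z = 0. Lengths are in mm, angles in rad, forces in N, time in s.
With the tool pointing down it reaches from about 375 to 975 mm from the base axis. Payload 3.8 kg.
Tool frame: the origin (TCP) lies midway between the tips of the shut fingers; the grasp point (between the pads) lies 19 mm behind it; z points along the fingers, y is the line along which they close (so a half turn about z gives the same grasp; the last joint's range is limited). The gripper opens to 88 mm and grips with 3 to 60 N. Pads are 18 mm wide; open, the fingers measure 123 mm over their backs; the gripper's body (75 mm by 187 mm) begins 45 mm behind the grasp point.
Start: joints at [1.175, 0.264, 1.604, -0, 1.274, -0.037], TCP at [237.024, 632.011, 238.706] pointing down, gripper open.
Joint ranges: [-2.63, 2.63], [-0.94, 2.18], [0.31, 2.57], [-1.31, 4.45], [0, 2.66], [-2.55, 2.55]. Speed limits (rad/s): [2.57, 2.57, 3.14, 3.14, 3.14, 3.14].

INTERFACE

Orientations are given as a unit quaternion [x, y, z, w].
In Python, from plant import arm, cams gives the robot as it stands. The module is installed in compiled form; this text tells all that it offers.
- The arm moves only by the shell command python3 -m jog 'ROWS' [FORCE]. ROWS is text: rows parted by semicolons, each of 7 numbers parted by spaces: the shift along the tool's x, y, z in mm, then the turn, a rotation vector about the tool's x, y, z in rad, then the opening, from -1 (shut) to 1 (fully open). A call has exactly 10 rows; each row shifts and turns the commanded pose from where the row before left it, along the tool's axes as they then stand; what a row does not reach is not made up. A row lasts 1/8 s, in which the tool goes at most 62.5 mm and 10.7 degrees, less where a joint would pass 70% of its speed; a pose out of reach is approached as far as the arm can. A call with a gripper value outside its range is refused whole. The fingers move at their own pace and stop on an object; FORCE is the grip in N (left out, the last holds). Time passes only in rows, so rows that do not move let the fingers close, or fill a call up. It gives the time, the measured TCP pose, the force, the opening and the grip force at its end, in the units of the state.
- arm.observe(): the state, without advancing time (a new reading comes with each control period).
- cams.get_image(name): name is "side" or "top"; returns (picture, depth): 420x560x3 uint8, red, green, blue; 420x560 float32, mm along the optical axis (not along the pixel's ray), 0 where there is no reading.
- cams.calibration(name): a dict with "fx", "fy", "cx", "cy" (pixels), "R" (3x3) and "t" (3): a world point X has camera coordinates R X + t. Camera axes: x right, y down, z forward; pixel columns grow to the right and rows downward; lengths in mm; the calibration is good to about 2 mm. A picture is of the moment at which its call begins. calibration takes no time and is no camera call.
- arm.sign_off(): hands the job in; it is judged then, once.
The state is a dict: "clock": time; "q": joint angles; "dq": joint speeds; "joint_efforts": joint torques, N m; "eef_pos": TCP position; "tool_rot": TCP orientation; "ft_force": force on the tool from outside, world axes, zero at the start; "torque": the same for the moment, N m; "opening": finger opening in mm; "finger_force": force on a finger pad.
Only numpy, scipy, OpenCV 4.12 (cv2) and the standard library are available. Lean on these libraries where they do the work, as an engineer would, in place of code of your own. Each camera call takes 0.05 s, during which the arm holds its last target. There are 200 camera calls.

## Working session

There is one attempt and no reset: what is moved stays moved. The work goes in short steps, Python scripts to look and compute and a shell command to move; the robot and the scene stay as the last step left them, time stands still between calls to the robot, and variables do not carry over. Pictures are saved under pics/ and viewed, at most 10 in all, crops included, and the job is handed in when it is done.

```bash
mkdir -p pics
cat > h.py <<'E'
import numpy as np, cv2
from plant import arm, cams
def px2w(name,u,v,z=None,d=None):
    c=cams.calibration(name);R=np.array(c["R"]);t=np.array(c["t"])
    r=np.array([(u-c["cx"])/c["fx"],(v-c["cy"])/c["fy"],1.])
    o=-R.T@t; k=R.T@r
    s=d if d is not None else (z-o[2])/k[2]
    return o+s*k
def grab(name,f):
    im,d=cams.get_image(name); cv2.imwrite(f,im[:,:,::-1]); np.save('/tmp/%s.npy'%name,d); np.save('/tmp/%s_im.npy'%name,im); return im,d
E
python3 - <<'E'
from h import *
for n in("top","side"):
    grab(n,f"pics/{n}0.png"); c=cams.calibration(n); print(n,-np.array(c["R"]).T@np.array(c["t"]),np.round(c["R"],2).tolist(),c["fx"])
s=arm.observe();print(s["clock"],s["tool_rot"],s["ft_force"],s["opening"])
E
```

```text
top [ 342.73319349  -23.53136447 1125.71523518] [[-0.02, -1.0, 0.03], [-0.99, 0.01, -0.15], [0.15, -0.03, -0.99]] 441.78754976876706
side [ 428.90137719 -575.3662399   771.76619569] [[0.99, -0.1, 0.02], [-0.07, -0.77, -0.64], [0.08, 0.64, -0.77]] 388.9312065134389
0.1 [ 1.78448548e-01  9.83948749e-01 -9.64524501e-04 -2.10599845e-04] [-0.41161968  0.00857705 -0.09760424] 88.22458236612651
```

View pics/top0.png

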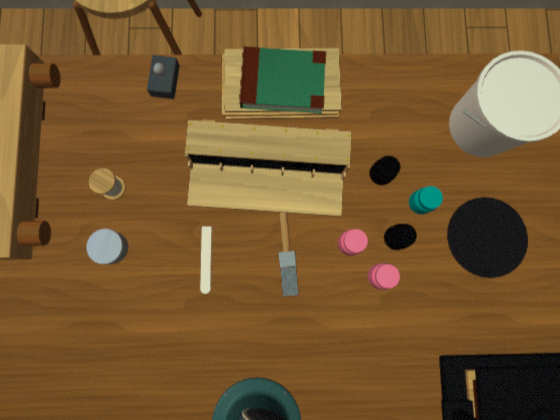

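View pics/side0.png

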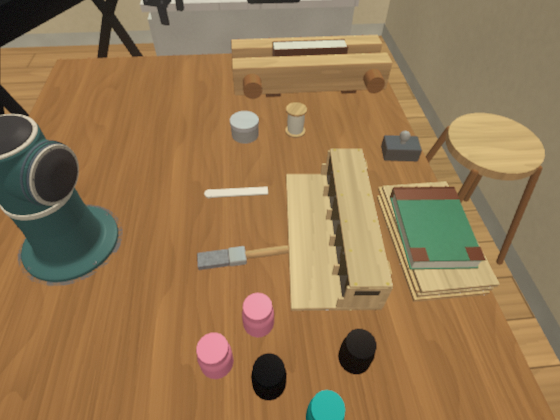

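The top view shows the crate at about (188–350, 120–215) px with its front facing the robot. The dark loose jars are at about (385,170) and (400,237), with pink and turquoise decoys around them. The brush handle ends near the ledge at (283,212). Next I'll enlarge the area and measure.

Run:
```python
from h import *
im=np.load('/tmp/top_im.npy')[105:305,175:445,::-1]
cv2.imwrite('pics/c1.png',cv2.resize(im,None,fx=2.95,fy=2.95,interpolation=cv2.INTER_CUBIC))
im=np.load('/tmp/top_im.npy').astype(int);d=np.load('/tmp/top.npy')
for n,(u,v) in dict(A=(385,170),B=(400,237)).items():
    print(n,d[v,u],px2w('top',u,v,d=d[v,u]),px2w('top',u,v,z=80))
    # cloud near the top
    pts=[px2w('top',x,y,d=d[y,x]) for y in range(v-22,v+22) for x in range(u-22,u+22) if d[y,x]>0]
    P=np.array(pts);T=P[(P[:,2]>70)&(P[:,2]<95)];print(len(T),T.min(0),T.max(0),T.mean(0))
    m=(im[v-25:v+25,u-25:u+25].max(2)<45)
    print(m.sum(),np.argwhere(m).min(0)+[v-25,u-25],np.argwhere(m).max(0)+[v-25,u-25])
# crate cover by height
vs,us=np.mgrid[100:230:1,170:365:1];P=np.array([px2w('top',u,v,d=d[v,u]) for v,u in zip(vs.ravel(),us.ravel())])
for lo,hi in((95,115),(5,20)):
    m=(P[:,2]>lo)&(P[:,2]<hi);Q=P[m][:,:2].astype(np.float32);print(lo,len(Q),cv2.minAreaRect(Q),np.round(cv2.boxPoints(cv2.minAreaRect(Q))).tolist(),P[m][:,2].mean())
```

```text
A 1080.9847 [ 598.55886111 -322.12264523   79.38149822] [ 598.40763915 -321.94614396   80.        ]
411 [ 579.55249407 -359.30599981   70.19176402] [ 635.06062472 -304.06880066   84.64437183] [ 606.51155871 -330.8795474    78.540785  ]
628 [156 370] [184 399]
B 1058.4147 [ 434.02727486 -349.78331436   77.43119995] [ 433.80356045 -348.98384017   80.        ]Traceback (most recent call last):
  File "<stdin>", line 8, in <module>
  File "h.py", line 4, in px2w
    c=cams.calibration(name);R=np.array(c["R"]);t=np.array(c["t"])
ValueError: time passes only in moves, steps and waits
```

View pics/c1.png

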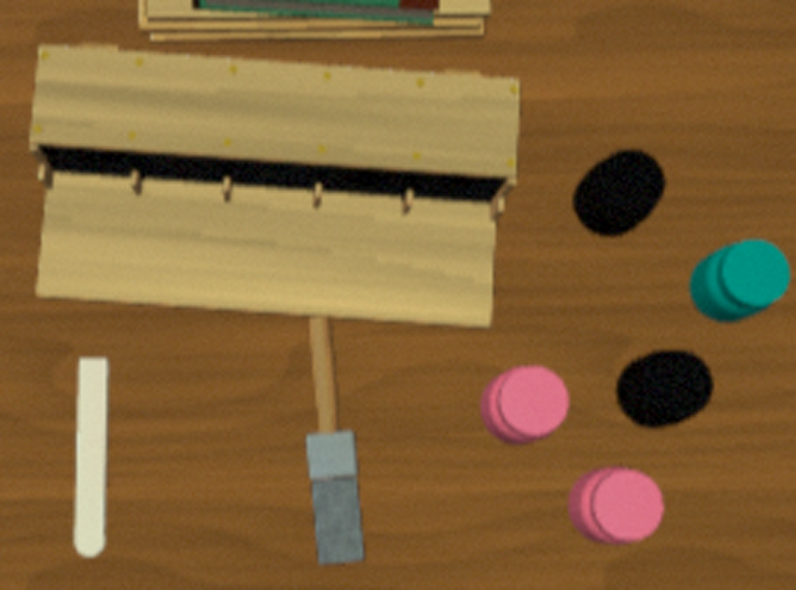

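The crop shows the cover's front corners at (30,147) and (513,182) and its back corners at (40,46) and (519,80). The ledge's front corners are at (38,297) and (491,326). The jar blobs are centred at (619,193) and (665,388).

```bash
sed -i '3,9d' h.py
cat >> h.py <<'E'
import functools
@functools.lru_cache(None)
def cal(n):
    c=cams.calibration(n);return c,np.array(c["R"]),np.array(c["t"])
def px2w(name,u,v,z=None,d=None):
    c,R,t=cal(name);u=np.asarray(u,float);v=np.asarray(v,float)
    k=np.stack([(u-c["cx"])/c["fx"],(v-c["cy"])/c["fy"],np.ones_like(u)],-1)@R
    o=-R.T@t; s=d if d is not None else (z-o[2])/k[...,2]
    return o+np.asarray(s)[...,None]*k
E
cat > t.txt <<'E'
E
sed -n 1,12p h.py
cat >> h.py <<'E'
def grab(name,f):
    im,d=cams.get_image(name); cv2.imwrite(f,im[:,:,::-1]); np.save('/tmp/%s.npy'%name,d); np.save('/tmp/%s_im.npy'%name,im); return im,d
E
python3 - <<'E'
from h import *
f=lambda x,y,z:np.round(px2w('top',175+x/2.95,105+y/2.95,z=z),1)
L,R=f(30,147,104),f(513,182,104);print('cover',L,R,np.linalg.norm(R-L),(L+R)/2,'back',f(40,46,104),f(519,80,104))
l,r=f(38,297,12),f(491,326,12);print('ledge',l,r,np.linalg.norm(r-l),(l+r)/2)
print('yaw',np.arctan2(L[0]-R[0],R[1]-L[1]),np.arctan2(l[0]-r[0],r[1]-l[1]))
im=np.load('/tmp/top_im.npy').astype(int);d=np.load('/tmp/top.npy')
vs,us=np.mgrid[0:420,0:560];P=px2w('top',us,vs,d=d)
def rect(m):
    Q=P[m][:,:2].astype(np.float32);b=cv2.minAreaRect(Q);print(len(Q),np.round(b[0]),np.round(b[1]),b[2],P[m][:,2].mean())
cr=(us>175)&(us<365)&(vs>105)&(vs<225)
rect(cr&(P[...,2]>97)&(P[...,2]<112)&(vs>115))
rect(cr&(P[...,2]>6)&(P[...,2]<18)&(vs>160))
for u,v in((385,170),(400,237)):
    m=(abs(us-u)<25)&(abs(vs-v)<25)&(im.max(2)<45)&(P[...,2]>73)&(P[...,2]<92)
    Q=P[m];print(len(Q),np.round(Q.mean(0),1),cv2.minEnclosingCircle(Q[:,:2].astype(np.float32)))
# side cross-check
d=np.load('/tmp/side.npy');P2=px2w('side',us,vs,d=d)
im2=np.load('/tmp/side_im.npy').astype(int)
for u,v in((360,345),(269,370)):
    m=(abs(us-u)<25)&(abs(vs-v)<30)&(im2.max(2)<45)&(P2[...,2]>73)&(P2[...,2]<92)
    Q=P2[m];print('side',len(Q),np.round(Q.mean(0),1),cv2.minEnclosingCircle(Q[:,:2].astype(np.float32)))
E
```

```text
import numpy as np, cv2
from plant import arm, cams
    im,d=cams.get_image(name); cv2.imwrite(f,im[:,:,::-1]); np.save('/tmp/%s.npy'%name,d); np.save('/tmp/%s_im.npy'%name,im); return im,d
import functools
@functools.lru_cache(None)
def cal(n):
    c=cams.calibration(n);return c,np.array(c["R"]),np.array(c["t"])
def px2w(name,u,v,z=None,d=None):
    c,R,t=cal(name);u=np.asarray(u,float);v=np.asarray(v,float)
    k=np.stack([(u-c["cx"])/c["fx"],(v-c["cy"])/c["fy"],np.ones_like(u)],-1)@R
    o=-R.T@t; s=d if d is not None else (z-o[2])/k[...,2]
    return o+np.asarray(s)[...,None]*kTraceback (most recent call last):
  File "<stdin>", line 1, in <module>
  File "h.py", line 3
    im,d=cams.get_image(name); cv2.imwrite(f,im[:,:,::-1]); np.save('/tmp/%s.npy'%name,d); np.save('/tmp/%s_im.npy'%name,im); return im,d
IndentationError: unexpected indent
```

```bash
sed -i '3d' h.py
python3 - <<'E'
from h import *
f=lambda x,y,z:np.round(px2w('top',175+x/2.95,105+y/2.95,z=z),1)
L,R=f(30,147,104),f(513,182,104);print('cover',L,R,np.linalg.norm(R-L),(L+R)/2,'back',f(40,46,104),f(519,80,104))
l,r=f(38,297,12),f(491,326,12);print('ledge',l,r,np.linalg.norm(r-l),(l+r)/2)
print('yaw',np.arctan2(R[0]-L[0],L[1]-R[1]),np.arctan2(r[0]-l[0],l[1]-r[1]))
im=np.load('/tmp/top_im.npy').astype(int);d=np.load('/tmp/top.npy')
vs,us=np.mgrid[0:420,0:560];P=px2w('top',us,vs,d=d)
def rect(m):
    Q=P[m][:,:2].astype(np.float32);b=cv2.minAreaRect(Q);print(len(Q),np.round(b[0]),np.round(b[1]),b[2],P[m][:,2].mean())
cr=(us>175)&(us<365)&(vs>105)&(vs<225)
rect(cr&(P[...,2]>97)&(P[...,2]<112)&(vs>115))
rect(cr&(P[...,2]>6)&(P[...,2]<18)&(vs>160))
for u,v in((385,170),(400,237)):
    m=(abs(us-u)<25)&(abs(vs-v)<25)&(im.max(2)<45)&(P[...,2]>73)&(P[...,2]<92)
    Q=P[m];print(len(Q),np.round(Q.mean(0),1),cv2.minEnclosingCircle(Q[:,:2].astype(np.float32)))
d=np.load('/tmp/side.npy');P2=px2w('side',us,vs,d=d)
im2=np.load('/tmp/side_im.npy').astype(int)
for u,v in((360,345),(269,370)):
    m=(abs(us-u)<25)&(abs(vs-v)<30)&(im2.max(2)<45)&(P2[...,2]>73)&(P2[...,2]<92)
    Q=P2[m];print('side',len(Q),np.round(Q.mean(0),1),cv2.minEnclosingCircle(Q[:,:2].astype(np.float32)))
E
```

```text
cover [634.5 160.5 104. ] [ 601.5 -228.8  104. ] 390.6961607182748 [618.   -34.15 104.  ] back [719.3 153.7 104. ] [ 687.3 -237.4  104. ]
ledge [527.3 168.3  12. ] [ 496.9 -222.7   12. ] 392.18000968942823 [512.1 -27.2  12. ]
yaw -0.08456536900327086 -0.07759326238400516
5584 [664. -38.] [396.  93.] 85.27908325195312 102.83588879755112
7205 [562. -29.] [396. 165.] 86.07452392578125 11.153526604360847
388 [ 606.9 -330.8   78.8] ((606.9699096679688, -331.2429504394531), 28.135799407958984)
419 [ 438.6 -359.1   79.2] ((438.2594299316406, -360.080322265625), 27.85658073425293)
side 483 [ 607.  -342.7   78.6] ((607.7853393554688, -335.1708679199219), 27.167757034301758)
side 846 [ 440.3 -363.5   78.9] ((440.6884765625, -362.2814025878906), 27.89705467224121)
```

```bash
cat >> h.py <<'E'
from scipy.spatial.transform import Rotation as Ro
O=np.array([620.,-35.,0]);TH=-0.082
C=Ro.from_euler('z',TH)
def tocr(p): return C.inv().apply(np.asarray(p)-O)
def tow(p): return O+C.apply(p)
D=Ro.from_matrix(np.array([[-1,0,0],[0,1,0],[0,0,-1.]]))
def rel(target_cr,a=0,yaw=0):
    s=arm.observe();r=Ro.from_quat(s["tool_rot"]);p=np.array(s["eef_pos"])
    T=Ro.from_euler('z',yaw)*C*D*Ro.from_euler('y',-a)
    dw=tow(target_cr)-p
    print("t",round(s["clock"],2),"cr",np.round(tocr(p),1),"turn",np.round((r.inv()*T).as_rotvec(),3),"shift now",np.round(r.inv().apply(dw),1),"shift after turn",np.round(T.inv().apply(dw),1),"F",np.round(C.inv().apply(s["ft_force"]),1),"q",np.round(s["q"],2),"open",round(s["opening"],1))
E
python3 - <<'E'
from h import *
f=lambda x,y,z:np.round(px2w('top',175+x/2.95,105+y/2.95,z=z),0)
print("turq",f(755,272,80),"pink",f(533,400,80),f(627,505,80)," brush end",f(319,317,15), tocr([607,-333,0]),tocr([439.5,-361,0]))
rel([-30,156,66],.96)
E
```

```text
turq [ 529. -430.   80.] pink [ 427. -242.   80.] [ 342. -314.   80.]  brush end [506. -74.  15.] [  11.45230611 -298.06349103    0.        ] [-153.19144655 -339.68902058    0.        ]
t 0.1 cr [-436.5  632.8  237.5] turn [-0.135 -0.954 -0.254] shift now [-521.3 -347.2  172.2] shift after turn [ -92.6 -476.8  431.4] F [-0.4 -0.  -0.1] q [ 1.18  0.26  1.61 -0.    1.27 -0.04] open 88.2
```

```bash
python3 -m jog '0 -60 0 0 0 -0.14 -1;0 -60 0 0 0 -0.137 -1;-42 -45 0 0 0 0 -1;-42 -45 0 0 0 0 -1;-42 -45 0 0 0 0 -1;-42 -45 0 0 0 0 -1;-42 -45 0 0 0 0 -1;-42 -45 0 0 0 0 -1;-42 -45 0 0 0 0 -1;-42 -45 0 0 0 0 -1' 20; python3 -c "
from h import *
rel([-30,156,66],.96)"
```

```text
clock: 1.35
eef_pos: [509.1, 129.2, 238.5]
tool_rot: [0.041, 0.999, 0.0, -0.0]
ft_force: [0.3, 0.1, -0.7]
opening: 0.9
finger_force: 0.0
t 1.35 cr [-124.   154.5  238.5] turn [ 0.   -0.96 -0.  ] shift now [-94.    1.4 172.5] shift after turn [ 87.4   1.5 175.9] F [ 0.3  0.2 -0.7] q [ 0.2  -0.02  1.92  0.    1.24 -1.29] open 0.9
```

```bash
python3 -m jog '0 0 0 0 -0.16 0 -1;0 0 0 0 -0.16 0 -1;0 0 0 0 -0.16 0 -1;0 0 0 0 -0.16 0 -1;0 0 0 0 -0.16 0 -1;0 0 0 0 -0.16 0 -1;22 0 44 0 0 0 -1;22 0 44 0 0 0 -1;22 0 44 0 0 0 -1;21 1.5 44 0 0 0 -1'; python3 -c "
from h import *
rel([-30,156,66],.96)"
```

```text
clock: 2.6
eef_pos: [572.9, 116.0, 119.3]
tool_rot: [0.043, 0.927, -0.024, 0.371]
ft_force: [-0.9, 1.2, -0.1]
opening: 0.3
finger_force: 0.0
t 2.6 cr [-59.3 146.6 119.3] turn [-0.021 -0.197 -0.001] shift now [15.6 10.5 58.6] shift after turn [26.8  9.4 54.6] F [-1.   1.1 -0.1] q [ 0.33 -0.07  2.42 -1.31  0.31  0.04] open 0.3
```

```bash
python3 -c "
from h import *
rel([-30,156,60],.5)
s=arm.observe();print((Ro.from_quat(s['tool_rot'])).as_matrix().round(3))"
```

```text
t 2.6 cr [-59.3 146.6 119.3] turn [-0.02   0.263 -0.006] shift now [19.8 10.6 62.9] shift after turn [ 2.7  9.4 66.1] F [-1.   1.1 -0.1] q [ 0.33 -0.07  2.42 -1.31  0.31  0.04] open 0.3
[[-0.72   0.099  0.687]
 [ 0.063  0.995 -0.077]
 [-0.691 -0.012 -0.723]]
```

```bash
python3 -m jog '0 0 0 -0.01 0.132 -0.003 -1;0 0 0 -0.01 0.131 -0.003 -1;0 0 0 0 0 0 -1;0 0 0 0 0 0 -1;0.7 2.4 17 0 0 0 -1;0.7 2.4 17 0 0 0 -1;0.7 2.3 16 0 0 0 -1;0.6 2.3 16 0 0 0 -1;0 0 0 0 0 0 -1;0 0 0 0 0 0 -1'; python3 -c "
from h import *
rel([4-7.9,156,60],.5)
grab('side','pics/s1.png')"
python3 -c "
import cv2;im=cv2.imread('pics/s1.png')[130:320,190:430];cv2.imwrite('pics/s1c.png',cv2.resize(im,None,fx=3.1,fy=3.1))"
```

```text
clock: 3.85
eef_pos: [611.4, 110.3, 65.1]
tool_rot: [0.048, 0.948, -0.031, 0.313]
ft_force: [-0.3, -0.1, -0.2]
opening: 0.3
finger_force: 0.0
t 3.85 cr [-20.5 144.1  65.1] turn [-0.04   0.139 -0.008] shift now [-10.2  12.5  13.5] shift after turn [-12.1  11.9  12.5] F [-0.3 -0.2 -0.2] q [ 0.27  0.11  2.3  -1.08  0.28 -0.21] open 0.3
```

View pics/s1c.png

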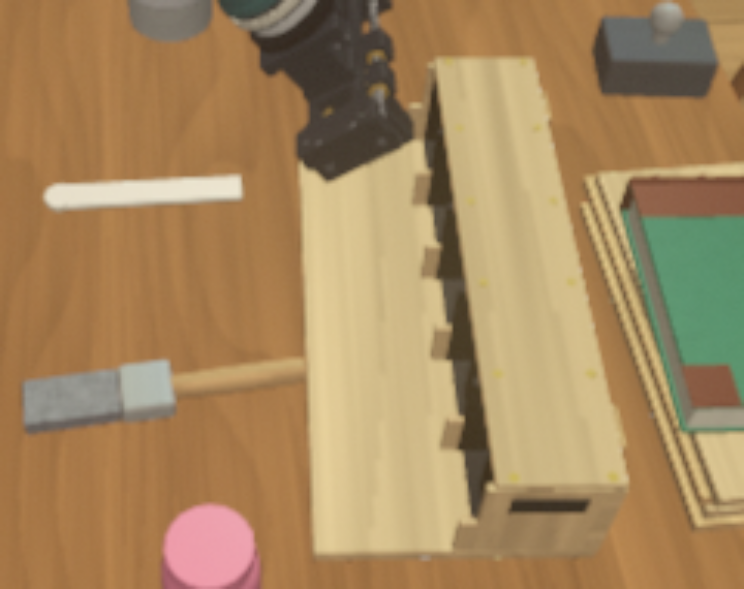

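The side view shows the tilted gripper at about (355,150) in the crop, over the left end of the ledge and in front of the leftmost cell. The brush and pink jar are clear of it.

```bash
python3 -m jog '0 0 0 -0.02 0.07 -0.004 -1;0 0 0 -0.02 0.069 -0.004 -1;0 6 0 0 0 0 -1;0 6 0 0 0 0 -1;0 0 0 0 0 0 -1;-5 0 5 0 0 0 -1;-4 0 5 0 0 0 -1;-2 0 2 0 0 0 -1;0 0 0 0 0 0 -1;0 0 0 0 0 0 -1'; python3 -c "
from h import *
rel([14-7.9,156,60],.5)"
```

```text
clock: 5.15
eef_pos: [628.4, 118.2, 59.7]
tool_rot: [0.044, 0.964, -0.018, 0.262]
ft_force: [1.4, 0.4, -0.4]
opening: 0.5
finger_force: 0.0
t 5.15 cr [ -4.2 153.4  59.7] turn [-0.017  0.032 -0.004] shift now [-9.   2.8  4.9] shift after turn [-9.2  2.6  4.7] F [ 1.4  0.5 -0.4] q [ 0.24  0.16  2.21 -0.59  0.33 -0.72] open 0.5
```

```bash
python3 -m jog '-1.4 0.6 0.8 0 0.01 0 -1;-1.4 0.6 0.8 0 0.01 0 -1;-1.4 0.6 0.8 0 0.01 0 -1;-1.4 0.6 0.8 0 0 0 -1;-1.4 0 0.8 0 0 0 -1;0 0 0 0 0 0 -1;0 0 0 0 0 0 -1;0 0 0 0 0 0 -1;0 0 0 0 0 0 -1;0 0 0 0 0 0 -1'; python3 -c "
from h import *
rel([16-7.9,156,60],.5)"
```

```text
clock: 6.4
eef_pos: [636.7, 120.0, 59.8]
tool_rot: [0.044, 0.968, -0.018, 0.248]
ft_force: [0.0, -0.3, -0.6]
opening: 0.7
finger_force: 0.0
t 6.4 cr [  4.  155.8  59.8] turn [-0.017  0.002 -0.004] shift now [-3.7  0.2  1.8] shift after turn [-3.7  0.2  1.8] F [ 0.1 -0.3 -0.6] q [ 0.23  0.18  2.17 -0.49  0.36 -0.82] open 0.7
```

```bash
python3 -m jog '3.8 0 7 0 0 0 -1;-1.1 0 0.6 0 0 0 -1;-1.1 0 0.6 0 0 0 -1;-1.1 0 0.6 0 0 0 -1;-1.1 0 0.6 0 0 0 -1;0 0 0 0 0 0 -1;0 0 0 0 0 0 -1;0 0 0 0 0 0 -1;0 0 0 0 0 0 -1;0 0 0 0 0 0 -1'; python3 -c "
from h import *
rel([-20,78,62],.5)"
```

```text
clock: 7.65
eef_pos: [638.9, 119.2, 50.4]
tool_rot: [0.044, 0.968, -0.019, 0.246]
ft_force: [-13.8, 3.5, 7.5]
opening: 0.6
finger_force: 6.8
t 7.65 cr [  6.2 155.2  50.4] turn [-0.018 -0.003 -0.004] shift now [ 17.1 -77.7 -21.3] shift after turn [ 17.4 -77.2 -22.7] F [-14.    2.4   7.5] q [ 0.23  0.2   2.17 -0.51  0.35 -0.81] open 0.6
```

```bash
python3 -m jog '16.3 0 -20.3 0 0 0 -1;0 -39 0 0 0 0 -1;0 -38.5 0 -0.017 0 -0.004 -1;0 0 0 0 0 0 -1;-14.6 0 14.9 0 0 0 -1;-2 0 1.1 0 0 0 -1;-2 0 1.1 0 0 0 -1;-2 0 1.1 0 0 0 -1;-2 0 1.1 0 0 0 -1;0 0 0 0 0 0 -1'; python3 -c "
from h import *
rel([11,78,56],.5)"
```

```text
clock: 8.9
eef_pos: [639.6, 42.4, 56.9]
tool_rot: [0.04, 0.968, -0.01, 0.248]
ft_force: [0.5, -0.7, -0.1]
opening: 0.4
finger_force: 0.0
t 8.9 cr [13.2 78.7 56.9] turn [ 0.     0.002 -0.   ] shift now [ 2.4 -0.7 -0.3] shift after turn [ 2.4 -0.7 -0.3] F [ 0.6 -0.6 -0.1] q [ 0.06  0.16  2.2  -0.24  0.29 -1.21] open 0.4
```

```bash
python3 -m jog '26 0 -21 0 0 0 -1;0 -39 0 0 0 0 -1;0 -39 0 0 0 0 -1;0 0 0 0 0 0 -1;-14.6 0 14.9 0 0 0 -1;-2 0 1.1 0 0 0 -1;-2 0 1.1 0 0 0 -1;-2 0 1.1 0 0 0 -1;-2 0 1.1 0 0 0 -1;0 0 0 0 0 0 -1'; python3 -c "
from h import *
rel([11,0,56],.5)"
```

```text
clock: 10.15
eef_pos: [629.5, -35.1, 56.7]
tool_rot: [0.04, 0.968, -0.01, 0.248]
ft_force: [-0.7, -0.1, 0.2]
opening: 0.0
finger_force: 0.0
t 10.15 cr [ 9.5  0.7 56.7] turn [ 0.     0.002 -0.   ] shift now [-1.  -0.7  1.4] shift after turn [-1.  -0.7  1.4] F [-0.7 -0.2  0.2] q [-0.1   0.14  2.23  0.03  0.28 -1.62] open 0.0
```

```bash
python3 -m jog '0 0 5 0 0 0 -1;-2 0 1.1 0 0 0 -1;-2 0 1.1 0 0 0 -1;0 0 0 0 0 0 -1;0 0 0 0 0 0 -1;0 0 0 0 0 0 -1;0 0 0 0 0 0 -1;0 0 0 0 0 0 -1;0 0 0 0 0 0 -1;0 0 0 0 0 0 -1'; python3 -c "
from h import *
rel([-100,-156,220],0)"
```

```text
clock: 11.4
eef_pos: [636.3, -35.8, 52.2]
tool_rot: [0.04, 0.968, -0.01, 0.248]
ft_force: [-0.2, 0.0, 0.0]
opening: 0.7
finger_force: 0.0
t 11.4 cr [16.3  0.6 52.2] turn [ 0.     0.502 -0.   ] shift now [  21.2 -156.5 -203.1] shift after turn [ 116.3 -156.6 -167.8] F [-0.2  0.   0. ] q [-0.1   0.16  2.21  0.03  0.27 -1.62] open 0.7
```

```bash
python3 -m jog '0 12 0 0 0 0 -1;0 2 0 0 0 0 -1;0 2 0 0 0 0 -1;0 1 0 0 0 0 -1;0 1 0 0 0 0 -1;0 1 0 0 0 0 -1;0 1 0 0 0 0 -1;0 1 0 0 0 0 -1;0 0 0 0 0 0 -1;0 0 0 0 0 0 -1'; python3 -c "
from h import *
rel([16,0,56],.5)"
```

```text
clock: 12.65
eef_pos: [637.8, -16.9, 52.2]
tool_rot: [0.041, 0.968, -0.011, 0.248]
ft_force: [-1.4, -11.6, -0.5]
opening: 0.6
finger_force: 5.9
t 12.65 cr [16.3 19.5 52.2] turn [-0.002  0.002 -0.001] shift now [ -1.6 -19.5  -3.5] shift after turn [ -1.6 -19.5  -3.5] F [ -0.5 -11.7  -0.5] q [-0.06  0.16  2.21 -0.05  0.27 -1.5 ] open 0.6
```

```bash
python3 -m jog '0 -18 0 0 0 0 -1;0 -17 0 0 0 0 -1;0 -2 0 0 0 0 -1;0 -2 0 0 0 0 -1;0 -1 0 0 0 0 -1;0 -1 0 0 0 0 -1;0 -1 0 0 0 0 -1;0 -1 0 0 0 0 -1;0 0 0 0 0 0 -1;0 0 0 0 0 0 -1'; python3 -c "
from h import *
rel([-70,-100,180],0)"
```

```text
clock: 13.9
eef_pos: [634.7, -54.5, 52.2]
tool_rot: [0.038, 0.968, -0.009, 0.248]
ft_force: [1.1, 15.3, 0.1]
opening: 0.5
finger_force: 7.8
t 13.9 cr [ 16.2 -18.3  52.2] turn [0.003 0.501 0.003] shift now [  14.3  -81.2 -153.8] shift after turn [  86.2  -81.7 -127.8] F [-0.1 15.4  0.1] q [-0.14  0.16  2.22  0.12  0.27 -1.74] open 0.5
```

```bash
sed -i 's/620.,-35.,0/620.05,-34.4,0/' h.py; python3 -m jog '40 0 -22 0 0 0 -1;0 0 -30 0 0.167 0 -1;0 0 -30 0 0.167 0 -1;0 0 -30 0 0.167 0 -1;-12 -46 0 0 0 0 1;-12 -46 0 0 0 0 1;-12 -46 0 0 0 0 1;-12 -47 0 0 0 0 1;-11 -47 0 0 0 0 1;-11 -47 0 0 0 0 1' 20; python3 -c "
from h import *
rel(tocr([607.3,-333,34]))"
```

```text
clock: 15.15
eef_pos: [607.4, -336.5, 135.3]
tool_rot: [0.041, 0.999, 0.0, 0.003]
ft_force: [0.3, -0.3, -0.2]
opening: 58.4
finger_force: 0.0
t 15.15 cr [  12.1 -302.1  135.3] turn [0.001 0.006 0.001] shift now [  1.    3.3 101.3] shift after turn [  0.4   3.4 101.3] F [ 0.3 -0.3 -0.2] q [-0.54  0.37  1.66  0.    1.1  -2.03] open 58.4
```

```bash
python3 -m jog '0.4 3.4 0 0 0.006 0 1;0 0 0 0 0 0 1;0 0 0 0 0 0 1;0 0 25 0 0 0 1;0 0 25 0 0 0 1;0 0 26 0 0 0 1;0 0 25 0 0 0 1;0 0 0 0 0 0 -1;0 0 0 0 0 0 -1;0 0 0 0 0 0 -1' 20; python3 -c "
from h import *
rel([-62,0,50])"
```

```text
clock: 16.4
eef_pos: [608.1, -332.0, 36.4]
tool_rot: [0.041, 0.999, -0.0, 0.001]
ft_force: [0.1, -0.3, 0.6]
opening: 63.0
finger_force: 20.0
t 16.4 cr [  12.5 -297.6   36.4] turn [-0.     0.002  0.001] shift now [ 74.2 297.6 -13.9] shift after turn [ 74.5 297.6 -13.6] F [ 0.2 -0.3  0.6] q [-0.54  0.47  1.72  0.    0.95 -2.03] open 63.0
```

```bash
python3 -m jog '0 0 -30 0 0 0 -1;37 10 0 0 0 0 -1;37.5 20 0 0 0 0 -1;0 44.6 0 0 0 0 -1;0 44.6 0 0 0 0 -1;0 44.6 0 0 0 0 -1;0 44.6 0 0 0 0 -1;0 44.6 0 0 0 0 -1;0 44.6 0 0 0 0 -1;0 0 0 0 0 0 -1' 25; python3 -c "
from h import *
rel([-62,0,49])
grab('top','pics/t2.png');im=cv2.imread('pics/t2.png')[105:235,175:375];cv2.imwrite('pics/t2c.png',cv2.resize(im,None,fx=4,fy=4,interpolation=cv2.INTER_CUBIC))"
```

```text
clock: 17.65
eef_pos: [557.2, -26.3, 65.6]
tool_rot: [0.039, 0.999, 0.001, 0.0]
ft_force: [-0.3, -0.3, -2.5]
opening: 63.2
finger_force: 25.0
t 17.65 cr [-63.3   2.9  65.6] turn [0.002 0.001 0.004] shift now [-1.2 -3.  16.6] shift after turn [-1.3 -2.9 16.6] F [-0.3 -0.4 -2.5] q [-0.09  0.21  2.01  0.    0.91 -1.59] open 63.2
```

View pics/t2c.png

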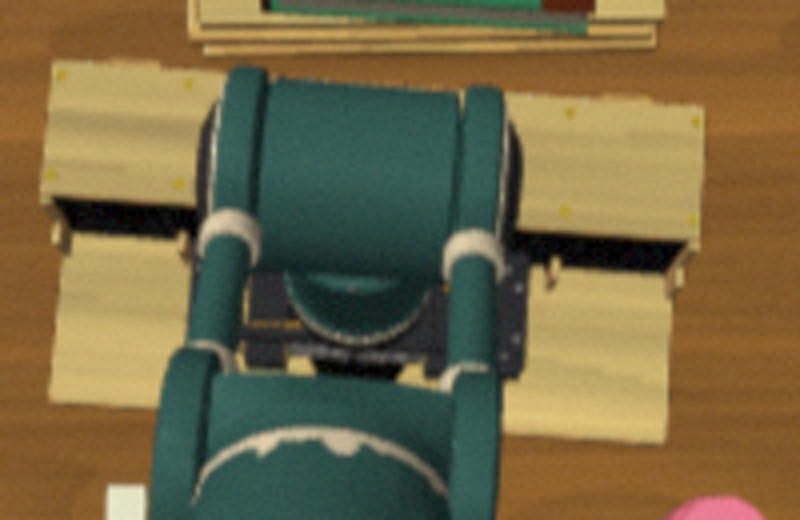

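The arm hides the jar in this view, so I'll go by the pose readings.

```bash
python3 -m jog '0 0 0 0 0 0 -1;0 0 6 0 0 0 -1;0 0 5 0 0 0 -1;0 0 2 0 0 0 -1;0 0 1 0 0 0 -1;0 0 1 0 0 0 -1;0 0 1 0 0 0 -1;0 0 1 0 0 0 -1;0 0 0 0 0 0 -1;0 0 0 0 0 0 -1'; python3 -c "
from h import *
rel([-30,0,49])"
```

```text
clock: 18.95
eef_pos: [557.1, -28.9, 48.3]
tool_rot: [0.041, 0.999, 0.0, 0.0]
ft_force: [-2.0, 0.2, 2.1]
opening: 62.9
finger_force: 25.0
t 18.95 cr [-63.1   0.3  48.3] turn [0.001 0.    0.   ] shift now [-33.1  -0.3  -0.7] shift after turn [-33.1  -0.3  -0.7] F [-2.   0.   2.1] q [-0.1   0.24  2.02  0.    0.88 -1.59] open 62.9
```

```bash
python3 -m jog '-4 -0.2 0 0 0 0 -1;-4 0 0 0 0 0 -1;-4 0 0 0 0 0 -1;-4 0 0 0 0 0 -1;-4 0 0 0 0 0 -1;-4 0 0 0 0 0 -1;-4 0 0 0 0 0 -1;-3 0 0 0 0 0 -1;0 0 0 0 0 0 -1;0 0 0 0 0 0 -1'; python3 -c "
from h import *
rel([-30,0,49])"
```

```text
clock: 20.2
eef_pos: [588.7, -31.8, 48.2]
tool_rot: [0.041, 0.999, 0.0, 0.001]
ft_force: [-3.2, 0.4, 6.0]
opening: 63.2
finger_force: 25.0
t 20.2 cr [-31.5  -0.   48.2] turn [0.001 0.001 0.   ] shift now [-1.5  0.  -0.8] shift after turn [-1.5  0.  -0.8] F [-3.3  0.2  6. ] q [-0.1   0.29  1.95  0.    0.9  -1.59] open 63.2
```

```bash
python3 -m jog '0 0 0 0 0 0 1;0 0 0 0 0 0 1;0 0 0 0 0 0 1;0 0 -30 0 0 0 1;0 0 -32 0 0 0 1;33 0 0 0 0 0 -1;33 0 0 0 0 0 -1;0 0 0 0 -0.167 0 -1;0 0 0 0 -0.167 0 -1;0 0 0 0 -0.166 0 -1'; python3 -c "
from h import *
rel([-90,0,45],.5)"
```

```text
clock: 21.45
eef_pos: [522.6, -26.5, 110.9]
tool_rot: [0.04, 0.967, -0.01, 0.251]
ft_force: [0.4, 0.7, -0.7]
opening: 40.0
finger_force: 0.0
t 21.45 cr [-9.780e+01 -1.000e-01  1.109e+02] turn [ 0.001  0.007 -0.   ] shift now [25.2  0.  61.3] shift after turn [24.8  0.1 61.5] F [ 0.3  0.7 -0.7] q [-0.11 -0.18  2.41  0.03  0.41 -1.62] open 40.0
```

```bash
python3 -m jog '6.8 0 16.4 0 0.006 0 -1;6.8 0 16.4 0 0 0 -1;6.8 0 16.4 0 0 0 -1;6.8 0 16.4 0 0 0 -1;0 0 0 0 0 0 -1;-7 0 3.8 0 0 0 -1;-7 0 3.8 0 0 0 -1;-7 0 3.8 0 0 0 -1;-7 0 3.8 0 0 0 -1;-7 0 3.8 0 0 0 -1'; python3 -c "
from h import *
rel([6,0,40],.5)"
```

```text
clock: 22.7
eef_pos: [569.4, -30.2, 39.1]
tool_rot: [0.04, 0.969, -0.009, 0.244]
ft_force: [-2.7, 0.1, 1.2]
opening: 0.8
finger_force: 1.3
t 22.7 cr [-50.8   0.1  39.1] turn [ 0.001 -0.006 -0.   ] shift now [-50.4  -0.1  26.1] shift after turn [-50.3  -0.1  26.4] F [-2.7 -0.1  1.2] q [-0.1   0.06  2.35  0.05  0.23 -1.64] open 0.8
```

```bash
python3 -m jog '-6.2 0 3.3 0 0 0 -1;-6.2 0 3.3 0 0 0 -1;-6.2 0 3.3 0 0 0 -1;-6.2 0 3.3 0 0 0 -1;-6.2 0 3.3 0 0 0 -1;-6.2 0 3.3 0 0 0 -1;-6.2 0 3.2 0 0 0 -1;-6.2 0 3.2 0 0 0 -1;0 0 0 0 0 0 -1;0 0 0 0 0 0 -1'; python3 -c "
from h import *
rel([-50,0,130],0)"
```

```text
clock: 23.95
eef_pos: [624.8, -34.7, 39.3]
tool_rot: [0.04, 0.969, -0.009, 0.244]
ft_force: [-2.1, -0.5, -0.5]
opening: 0.4
finger_force: 0.8
t 23.95 cr [ 4.8  0.1 39.3] turn [0.001 0.494 0.   ] shift now [   5.3    0.  -105.8] shift after turn [ 54.8  -0.1 -90.7] F [-2.1 -0.6 -0.5] q [-0.1   0.16  2.24  0.04  0.25 -1.63] open 0.4
```

```bash
python3 -m jog '-0.9 0 0.5 0 0 0 -1;-0.9 0 0.5 0 0 0 -1;-0.9 0 0.5 0 0 0 -1;0 0 0 0 0 0 -1;30 0 -15 0 0 0 -1;24 0 -16 0 0 0 -1;0 0 -30 0 0.165 0 -1;0 0 -30 0 0.165 0 -1;0 0 -30 0 0.164 0 -1;0 -60 0 0 0 0 1'; python3 -c "
from h import *
rel(tocr([439.5,-361,110]))"
```

```text
clock: 25.2
eef_pos: [539.4, -86.6, 129.3]
tool_rot: [0.038, 0.999, 0.0, 0.008]
ft_force: [0.9, -0.8, -1.0]
opening: 8.2
finger_force: 0.0
t 25.2 cr [-76.1 -58.6 129.3] turn [0.001 0.016 0.006] shift now [  79.2 -281.2   17.8] shift after turn [  77.1 -281.7   19.3] F [ 0.9 -0.7 -1. ] q [-0.21  0.11  2.    0.    1.02 -1.7 ] open 8.2
```

```bash
python3 -m jog '12.8 -46.7 0 0 0 0 1;12.8 -46.7 0 0 0 0 1;12.8 -46.7 0 0 0 0 1;12.8 -46.7 0 0 0 0 1;12.8 -46.7 0 0 0 0 1;12.8 -46.7 0 0 0 0 1;0 0 0 0 0 0 1;0 0 0 0 0 0 1;0 0 10 0 0 0 1;0 0 10 0 0 0 1'; python3 -c "
from h import *
rel(tocr([439.5,-361,36]))"
```

```text
clock: 26.45
eef_pos: [433.9, -359.3, 102.6]
tool_rot: [0.04, 0.999, 0.001, 0.003]
ft_force: [0.4, 0.2, 0.9]
opening: 88.0
finger_force: 0.0
t 26.45 cr [-158.9 -339.   102.6] turn [0.001 0.006 0.002] shift now [-5.3 -1.4 66.7] shift after turn [-5.7 -1.3 66.6] F [0.3 0.2 0.9] q [-0.74  0.18  1.98  0.01  0.98 -2.23] open 88.0
```

```bash
python3 -m jog '-5.5 -1.3 0 0 0.006 0.002 1;0 0 16 0 0 0 1;0 0 17 0 0 0 1;0 0 17 0 0 0 1;0 0 16 0 0 0 1;0 0 0 0 0 0 1;0 0 0 0 0 0 -1;0 0 0 0 0 0 -1;0 0 0 0 0 0 -1;0 0 0 0 0 0 -1' 25; python3 -c "
from h import *
rel([-62,78,49])"
```

```text
clock: 27.7
eef_pos: [439.4, -362.3, 38.3]
tool_rot: [0.042, 0.999, 0.0, 0.001]
ft_force: [-0.0, 1.9, 3.2]
opening: 63.1
finger_force: 25.0
t 27.7 cr [-153.2 -341.6   38.3] turn [ 0.001  0.001 -0.002] shift now [-90.6 419.8 -10.4] shift after turn [-91.2 419.6 -10.7] F [-0.2  1.8  3.2] q [-0.73  0.27  2.    0.    0.87 -2.22] open 63.1
```

```bash
python3 -m jog '0 0 -50 0 0 0 -1;0 0 -50 0 0 0 -1;-13 60 0 0 0 0 -1;-13 60 0 0 0 0 -1;-13 60 0 0 0 0 -1;-13 60 0 0 0 0 -1;-13 60 0 0 0 0 -1;-13 60 0 0 0 0 -1;-13 60 0 0 0 0 -1;0 0 40 0 0 0 -1'; python3 -c "
from h import *
rel([-62,78,50])"
```

```text
clock: 28.95
eef_pos: [569.0, 53.3, 100.9]
tool_rot: [0.039, 0.999, 0.002, 0.005]
ft_force: [0.4, -1.6, -3.6]
opening: 63.3
finger_force: 25.0
t 28.95 cr [-58.   83.2 100.9] turn [0.003 0.009 0.004] shift now [ 4.5 -5.3 50.9] shift after turn [ 4.  -5.2 50.9] F [ 0.5 -1.6 -3.6] q [ 0.05  0.19  1.97  0.    0.98 -1.45] open 63.3
```

```bash
python3 -m jog '0 0 0 0 0 0 -1;0 0 15 0 0 0 -1;0 0 15 0 0 0 -1;0 0 10 0 0 0 -1;0 0 4 0 0 0 -1;0 0 1 0 0 0 -1;0 0 1 0 0 0 -1;0 0 1 0 0 0 -1;0 0 0 0 0 0 -1;0 0 0 0 0 0 -1'; python3 -c "
from h import *
rel([-31,78,50])"
```

```text
clock: 30.2
eef_pos: [564.7, 48.9, 51.1]
tool_rot: [0.042, 0.999, 0.001, 0.0]
ft_force: [0.2, -0.6, -3.2]
opening: 63.1
finger_force: 25.0
t 30.2 cr [-62.   78.5  51.1] turn [ 0.001  0.    -0.001] shift now [-31.   -0.5   1.1] shift after turn [-31.   -0.5   1.1] F [ 0.3 -0.6 -3.2] q [ 0.04  0.25  2.    0.    0.89 -1.45] open 63.1
```

```bash
python3 -m jog '0 -0.4 0.7 0 0 0 -1;-3 0 0.4 0 0 0 -1;-4 0 0 0 0 0 -1;-4 0 0 0 0 0 -1;-4 0 0 0 0 0 -1;-4 0 0 0 0 0 -1;-4 0 0 0 0 0 -1;-4 0 0 0 0 0 -1;-4 0 0 0 0 0 -1;0 0 0 0 0 0 -1'; python3 -c "
from h import *
rel([-31,78,50])"
```

```text
clock: 31.45
eef_pos: [598.7, 46.3, 55.1]
tool_rot: [0.042, 0.999, 0.001, 0.003]
ft_force: [-9.2, 1.2, 24.5]
opening: 63.3
finger_force: 25.1
t 31.45 cr [-27.9  78.6  55.1] turn [ 0.002  0.005 -0.002] shift now [ 3.1 -0.7  5.1] shift after turn [ 3.1 -0.6  5.1] F [-9.3  0.4 24.5] q [ 0.03  0.3   1.93  0.    0.91 -1.45] open 63.3
```

```bash
python3 -c "
from h import *
grab('side','pics/s3.png');im=cv2.imread('pics/s3.png')[130:290,260:440];cv2.imwrite('pics/s3c.png',cv2.resize(im,None,fx=3.6,fy=3.6,interpolation=cv2.INTER_CUBIC));rel([-31,78,50])"
```

```text
t 31.5 cr [-28.1  78.6  55.1] turn [ 0.002  0.005 -0.002] shift now [ 3.  -0.7  5.1] shift after turn [ 2.9 -0.6  5.1] F [-8.5  0.  25. ] q [ 0.03  0.3   1.93  0.    0.91 -1.45] open 62.9
```

View pics/s3c.png

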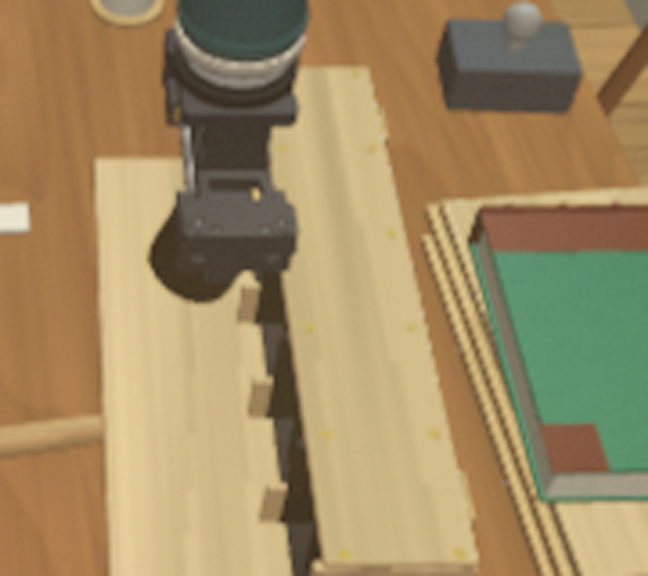

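The side view shows the jar's base at about (205,295), trailing towards the robot. It has pitched in the pads by roughly 10°, which fits the 5 mm rise. I'll back up to level it.

```bash
python3 -m jog '2 0 0 0 0 0 -1;2 0 0 0 0 0 -1;2 0 0 0 0 0 -1;2 0 0 0 0 0 -1;1 0 0 0 0 0 -1;0 0 0 0 0 0 -1;0 0 0 0 0 0 -1;0 0 0 0 0 0 -1;0 0 0 0 0 0 -1;0 0 0 0 0 0 -1'; python3 -c "
from h import *
rel([-31,78,50])"
```

```text
clock: 32.75
eef_pos: [588.8, 46.8, 51.9]
tool_rot: [0.042, 0.999, 0.001, 0.002]
ft_force: [-1.6, 1.3, 9.0]
opening: 63.1
finger_force: 25.0
t 32.75 cr [-37.8  78.3  51.9] turn [ 0.002  0.004 -0.001] shift now [-6.8 -0.3  1.9] shift after turn [-6.8 -0.3  1.9] F [-1.7  1.2  9. ] q [ 0.04  0.29  1.95  0.    0.9  -1.45] open 63.1
```

```bash
python3 -m jog '1.5 0 0 0 0 0 -1;1.5 0 0 0 0 0 -1;0 0 0 0 0 0 1;0 0 0 0 0 0 1;0 0 0 0 0 0 1;0 0 0 0 0 0 1;0 0 -30 0 0 0 1;0 0 -32 0 0 0 1;32 0 0 0 0 0 -1;32 0 0 0 0 0 -1'; python3 -c "
from h import *
rel([-100,78,110],.5)
grab('side','pics/s4.png');im=cv2.imread('pics/s4.png')[130:290,260:440];cv2.imwrite('pics/s4c.png',cv2.resize(im,None,fx=3.6,fy=3.6,interpolation=cv2.INTER_CUBIC))"
```

```text
clock: 34.0
eef_pos: [519.7, 52.2, 112.6]
tool_rot: [0.042, 0.999, 0.001, 0.001]
ft_force: [-0.3, 0.1, 0.1]
opening: 70.2
finger_force: 0.0
t 34.0 cr [-107.1   78.1  112.6] turn [ 0.001 -0.499 -0.002] shift now [-7.1 -0.1  2.6] shift after turn [-5.  -0.1  5.7] F [-0.3  0.1  0.1] q [ 0.05  0.09  2.05  0.    0.99 -1.44] open 70.2
```

View pics/s4c.png

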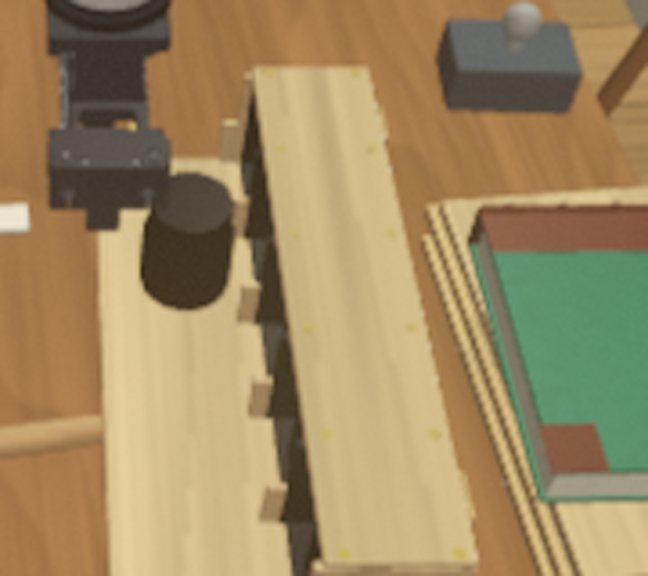

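The jar stands upright in the crop with its cap centred at about (192,202), base bottom at (187,305), short of the noses at (240,215) and (250,302). I'll measure it.

```bash
python3 -c "
from h import *
f=lambda x,y,z:np.round(tocr(px2w('side',260+x/3.6,130+y/3.6,z=z)),1)
print('cap',f(192,202,92),'nose tops',f(243,200,52),f(251,288,52),f(262,380,52),'cover fr',f(251,75,104),f(312,568,104))
d=np.load('/tmp/side.npy');im=np.load('/tmp/side_im.npy');vs,us=np.mgrid[0:420,0:560];P=px2w('side',us,vs,d=d)
m=(us>298)&(us<326)&(vs>176)&(vs<218)&(im.max(2)<60)
Q=C.inv().apply(P[m]-O);T=Q[(Q[:,2]>86)&(Q[:,2]<97)];print(len(T),T.mean(0),T.min(0),T.max(0))
print(cv2.minEnclosingCircle(T[:,:2].astype(np.float32)))"
```

```text
cap [-45.6  76.2  92. ] nose tops [ -3.6 115.2  52. ] [-5.9 35.1 52. ] [ -6.5 -40.2  52. ] cover fr [  3.4 187.6 104. ] [  -2.7 -200.   104. ]<string>:7: RuntimeWarning: Mean of empty slice.
  ret = um.true_divide(
Traceback (most recent call last):
ValueError: zero-size array to reduction operation minimum which has no identity
```

```bash
python3 -m jog '0 0 0 0 -0.167 0 -1;0 0 0 0 -0.166 0 -1;0 0 0 0 -0.166 0 -1;7.1 0 16.8 0 0 0 -1;7.1 0 16.8 0 0 0 -1;7.1 0 16.8 0 0 0 -1;7.1 0 16.8 0 0 0 -1;0 0 0 0 0 0 -1;-4 0 2.2 0 0 0 -1;-4 0 2.2 0 0 0 -1'; python3 -c "
from h import *
rel([-50,78,40],.5)"
```

```text
clock: 35.3
eef_pos: [537.3, 51.0, 40.5]
tool_rot: [0.041, 0.968, -0.009, 0.248]
ft_force: [0.0, 1.1, -0.1]
opening: 0.1
finger_force: 0.0
t 35.3 cr [-89.4  78.3  40.5] turn [ 0.001  0.001 -0.002] shift now [-34.3  -0.3  19.4] shift after turn [-34.4  -0.3  19.3] F [-0.1  1.1 -0.1] q [ 0.1   0.01  2.41 -0.37  0.25 -1.05] open 0.1
```

Now I'll push about 60 mm and check.

```bash
python3 -m jog '-5.3 -0.2 2.9 0 0 0 -1;-5.3 0 2.9 0 0 0 -1;-5.3 0 2.9 0 0 0 -1;-5.3 0 2.9 0 0 0 -1;-5.3 0 2.9 0 0 0 -1;-5.3 0 2.9 0 0 0 -1;-5.3 0 2.9 0 0 0 -1;-5.3 0 2.9 0 0 0 -1;-5.3 0 2.9 0 0 0 -1;0 0 0 0 0 0 -1'; python3 -c "
from h import *
rel([6,78,40],.5)"
```

```text
clock: 36.55
eef_pos: [591.0, 46.1, 39.3]
tool_rot: [0.041, 0.968, -0.01, 0.247]
ft_force: [0.0, 0.3, -1.4]
opening: 0.3
finger_force: 0.0
t 36.55 cr [-35.6  77.9  39.3] turn [ 0.001 -0.    -0.002] shift now [-36.8   0.2  19.3] shift after turn [-36.8   0.1  19.3] F [-0.   0.3 -1.4] q [ 0.08  0.11  2.3  -0.32  0.25 -1.12] open 0.3
```

```bash
python3 -m jog '-4.5 0 2.4 0 0 0 -1;-4.5 0 2.4 0 0 0 -1;-4.5 0 2.4 0 0 0 -1;-4.5 0 2.4 0 0 0 -1;-4.5 0 2.4 0 0 0 -1;-4.5 0 2.4 0 0 0 -1;-4.5 0 2.4 0 0 0 -1;-4.5 0 2.4 0 0 0 -1;-1.5 0 0.8 0 0 0 -1;-1 0 0.5 0 0 0 -1'; python3 -c "
from h import *
rel([-60,78,130],.5)"
```

```text
clock: 37.8
eef_pos: [632.0, 42.4, 38.7]
tool_rot: [0.041, 0.969, -0.01, 0.245]
ft_force: [-13.4, 1.7, 9.1]
opening: 0.4
finger_force: 6.6
t 37.8 cr [ 5.6 77.5 38.7] turn [-0.    -0.004 -0.002] shift now [  14.3    0.4 -111.5] shift after turn [  13.8    0.5 -111.6] F [-13.4   0.6   9.1] q [ 0.07  0.18  2.22 -0.27  0.26 -1.17] open 0.4
```

```bash
python3 -m jog '30 0 -16 0 0 0 -1;30 0 -16 0 0 0 -1;0 0 -40 0 0.165 0 -1;0 0 -40 0 0.165 0 -1;0 0 -40 0 0.164 0 -1;0 60 0 0 0 0 -1;0 60 0 0 0 0 -1;0 60 0 0 0 0 -1;0 60 0 0 0 0 -1;0 0 0 0 0 0 -1'; python3 -c "
from h import *
rel([-60,78,130])
a,_=grab('side','pics/s5.png');b,_=grab('top','pics/t5.png')
a=cv2.resize(cv2.imread('pics/s5.png')[130:320,190:430],(400,317),interpolation=cv2.INTER_CUBIC);b=cv2.resize(cv2.imread('pics/t5.png')[105:305,175:445],(400,296),interpolation=cv2.INTER_CUBIC)
a=cv2.resize(a,(400,300));b=cv2.resize(b,(400,300));im=np.hstack([a,b]);cv2.imwrite('pics/f.png',np.clip(im*1.6,0,255).astype('uint8'))"
```

```text
clock: 39.05
eef_pos: [549.5, 293.8, 148.6]
tool_rot: [0.041, 0.999, -0.0, 0.01]
ft_force: [-0.3, 0.1, 0.1]
opening: 0.6
finger_force: 0.0
t 39.05 cr [-97.2 321.3 148.6] turn [0.001 0.019 0.001] shift now [ -36.6 -243.4   19.2] shift after turn [ -37.2 -243.3   18.6] F [-0.3  0.   0.1] q [ 0.46  0.23  1.82 -0.01  1.08 -1.03] open 0.6
```

View pics/f.png

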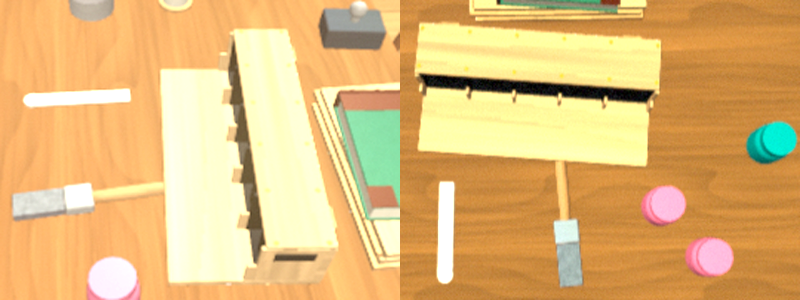

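The final view shows the ledge empty, no jar sticking out past the cover edge, and the brush, folder, pink and turquoise jars where they were. The gripper is clear, so I'm handing in.

```bash
python3 -c "
from plant import arm
print(arm.sign_off())"
```

```text
the job is handed in; nothing more can be done
None
```

I found the middle cell and the one to its left (y = 0 and 78 mm) empty, slid both loose jars in under the cover, and signed the job off at about 39 s; the verdict wasn't shown. The second jar pitched about 10° in the grip on the ledge, so I backed up, stood it upright and pushed it home.

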